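# Sweep the cut-offs off the sawing board into its scrap drawer and shut it

## Task

Clear the sawing board: with the fingertips, sweep the three short cut-offs (square block, short dowel, long dowel) across the board and over its open edge into the scrap drawer so that all lie below its rim, then push the drawer fully shut. Pick nothing up, and leave the pine strip at the fence and the block and beaker beside the work where they are.

Things in the scene. Friction and masses are not known exactly. Their poses are not given: they have to be found in the camera images.
- saw_board: Brown wooden sawing board on a low pale case, 280 (x) x 220 (y) x 64 mm high; fixed, but its place and turn vary. Origin at the centre of its underside, z up; y points from the fence to the opposite, open edge, under which the drawer comes out; x runs along the fence
- board_top (a point): Centre of the board's flat top, 64 mm above the bench, axes as the board's. The fence is a wooden batten, 22 mm wide and 20 mm high, fixed on the top along one whole side (y -110 to -88 mm); the other three edges are open. The scrap drawer opens to +y from below the edge at y +110 mm
- scrap_drawer (a joint): How far the scrap drawer is pulled out, m: 0 fully shut, starts 0.10 to 0.13, stop at 0.14. It slides along the board's y axis, outward positive, with about 1.5 N of friction, and stays where it is left. The long wooden batten fixed on the bench to the left of it is 21 mm high
- drawer_floor (a point): Centre of the drawer's inner floor, axes as the board's; moves with the drawer. Inside 230 (x) x 203 (y) mm; floor 12 mm above the bench, side and back walls up to 44 mm above the bench, 4 mm below the underside of the 16 mm thick board. A cut-off that comes to stand or lean in the drawer, higher than the walls, blocks it from shutting until nudged flat
- drawer_front (a point): Middle of the outer face of the drawer's front (looks to the board's +y), 34 mm above the bench; moves with the drawer. The front is 276 mm wide, 14 mm thick, 6 to 62 mm above the bench; in its middle 72 mm the top edge is hollowed down to 48 mm. Push it straight to the board's -y to shut the drawer; when shut this point is at y +124 mm of the board
- cutoff_square: Square pine cut-off, 18 x 45 x 18 mm, 14 g, lying on the board. Origin at the centre of its underside, its length along its y
- cutoff_dowel: Short thin piece of dowel, 10 mm thick, 55 mm long, 10 g, lying on the board; it does not roll. Origin at the centre of its underside, its length along its y
- cutoff_rod: Longer piece of dowel, 12 mm thick, 80 mm long, 12 g, lying on the board; it does not roll. Origin at the centre of its underside, its length along its y. The three cut-offs lie side by side, in any order, lengthwise within 25 degrees of the fence, in the half nearer the open edge, 50 mm or more from the pine strip
- work_strip: The workpiece, to be left alone: pine strip 35 x 120 x 15 mm, loose, lying flat along the fence on the board, so it takes up y -86 to -47 mm of the board. Origin at the centre of its underside, its length along its y
- cork: Cork sanding block, 61 x 105 x 31 mm, on the bench to the left of the drawer, beyond the long wooden batten; leave it alone. Origin at the centre of its underside
- cup: Empty plastic beaker, 76 mm wide, 92 mm tall, standing on the bench to the left of the drawer, beyond the long batten; leave it alone. Origin at the centre of its underside

How it is judged:
On the way, in this order (a step that is already met when the one before it is completed fails the run):
1. all three cut-offs lie in the drawer while it is still open (x of cutoff_square in the frame of drawer_floor between -0.118 and 0.118 m and y of cutoff_square in the frame of drawer_floor between -0.098 and 0.107 m and z of cutoff_square in the frame of drawer_floor between -0.006 and 0.027 m and x of cutoff_dowel in the frame of drawer_floor between -0.118 and 0.118 m and y of cutoff_dowel in the frame of drawer_floor between -0.098 and 0.107 m and z of cutoff_dowel in the frame of drawer_floor between -0.006 and 0.027 m and x of cutoff_rod in the frame of drawer_floor between -0.118 and 0.118 m and y of cutoff_rod in the frame of drawer_floor between -0.098 and 0.107 m and z of cutoff_rod in the frame of drawer_floor between -0.006 and 0.027 m and value of joint scrap_drawer above 0.04 m), for 0.2 s.
2. the drawer is pushed shut (value of joint scrap_drawer below 0.004 m), for 0.2 s.
At the end, for the whole second after the job is handed in: All three cut-offs lie at rest inside the scrap drawer, below its rim; the drawer is shut to within 4 mm; the pine strip is within 15 mm of where it lay (x of cutoff_square in the frame of drawer_floor between -0.118 and 0.118 m and y of cutoff_square in the frame of drawer_floor between -0.098 and 0.107 m and z of cutoff_square in the frame of drawer_floor between -0.006 and 0.027 m and x of cutoff_dowel in the frame of drawer_floor between -0.118 and 0.118 m and y of cutoff_dowel in the frame of drawer_floor between -0.098 and 0.107 m and z of cutoff_dowel in the frame of drawer_floor between -0.006 and 0.027 m and x of cutoff_rod in the frame of drawer_floor between -0.118 and 0.118 m and y of cutoff_rod in the frame of drawer_floor between -0.098 and 0.107 m and z of cutoff_rod in the frame of drawer_floor between -0.006 and 0.027 m and linear speed of each of cutoff_square, cutoff_dowel, cutoff_rod below 0.02 m/s and value of joint scrap_drawer below 0.004 m and distance of work_strip from where it was at the start of the episode below 0.015 m); the robot touches nothing.
It fails at once if a cut-off is lifted more than 25 mm above the board's top (z of any of cutoff_square, cutoff_dowel, cutoff_rod in the frame of saw_board above 0.089 m).
It fails at once if the pine strip is moved by more than 15 mm (distance of work_strip from where it was at the start of the episode above 0.015 m).
It fails at once if the sanding block or beaker is moved by more than 20 mm (distance of any of cork, cup from where it was at the start of the episode above 0.02 m).
It also fails if it takes over 54 s, if anything falls off the work surface, if the arm or the gripper's body presses on something with over 40 N, if the wrist force passes 120 N, or if a joint passes its speed limit or range.

## Robot

A 6-joint arm with a two-finger parallel gripper is mounted at the origin on the work surface; the furniture and walls round the work are solid. World frame = base frame: x ahead of the robot, y to its left, z up, the work surface at z = 0. Lengths are in m, angles in rad, forces in N, time in s.
With the tool pointing down it reaches from about 0.2 to 0.875 m from the base axis. Payload 3.4 kg.
Tool frame: the origin (TCP) lies between the finger pads; the fingertips stand 25 mm ahead of it and the grasp point (between the pads) lies 6 mm ahead of it (r.nose_length is the z of the fingertips in the tool frame, in m); z points along the fingers, x is the direction in which the jaws open and shut, and the axes are right-handed (so a half turn about z gives the same grasp; the last joint's range is limited). The gripper opens to 94 mm and grips with 3 to 60 N. Pads are 16 mm wide; open, the fingers measure 119 mm over their backs; the gripper's body (75 mm by 177 mm) begins 78 mm behind the grasp point.
Start: joints at [1.148, 0.276, 1.505, -0, 1.361, -0.121], TCP at [0.171, 0.549, 0.23] pointing down, gripper open.
Joint ranges: [-2.89, 2.89], [-0.75, 2.08], [0.22, 2.7], [-1.18, 4.32], [0.11, 2.71], [-2.7, 2.7]. Speed limits (rad/s): [2.57, 2.57, 3.14, 3.14, 3.14, 3.14].

## Interface

Orientations are given as a unit quaternion [w, x, y, z].
In Python, from plant import r, gripper_to, inverse_kinematics, vision, models, telemetry gives the robot as it stands. Calls block until the motion is done:
- r.move_to(position, orientation): joint-space move of the TCP to a pose.
- r.move_l(position, rot=None, vel=0.15, guard=None): straight line of the TCP; rot=None keeps the orientation; vel is the mean speed in m/s. With guard (N) it stops when the force on the tool has changed by that much, and returns True; else False.
- r.movej(angles): joint-space move.
- gripper_to(opening, f_grip=None): finger opening in m; f_grip is the grip in N (None keeps the last); returns when the fingers have stopped.
- r.hold(seconds).
- inverse_kinematics(position, orientation): joint angles nearest the present ones, or None.
- vision.snapshot(name): name is "scene" or "side" or "wrist"; returns the picture (384x512x3 uint8, red, green, blue); there is no depth.
- vision.get_calibration(name): a dict with "fx", "fy", "cx", "cy" (pixels), "position" and "orientation" of the camera in the world. Camera axes: x right, y down, z forward; pixel columns grow to the right and rows downward; lengths in m; the calibration is good to about 2 mm. A picture is of the moment at which its call begins: read the wrist's pose just before it. get_calibration takes no time and is no camera call; for the wrist camera it gives the pose at the moment of the call.
A pose or a line that the arm cannot do raises r.PlanningError and nothing moves.
- r.sign_off(): hands the job in, once; it reports no verdict.
Trained networks look in the newest picture that a camera, given by its name, has taken for a name from the list of things; names that differ only in an ending like _2 or _b are one class to them, and where a whole thing is asked for, a point or a joint stands for the part that bears it (a point fixed in the world has none). Each returns a list of dicts, best first, with "score" (0 to 1); they miss things now and then, are a little off and sometimes report something else, mostly with a low value. They report only what shows in the picture. A call takes as long as a camera call.
- models.boxes_of(thing, camera): "at" ([x, y, z] in m, in world coordinates, good to about 4 mm: the middle of the surface that is visible of it).
- models.regions_of(thing, camera): "pixels" (384x512 bool, what is visible of it).
- models.mark_of(thing, camera): "at" ([x, y, z] in m, in world coordinates, good to about 4 mm: a listed point, or the origin of a listed thing).
Readings, each from a call of its own:
- telemetry.current_t(): time.
- telemetry.current_joints(): joint angles.
- telemetry.current_dq(): joint speeds.
- telemetry.current_joint_efforts(): joint torques, N m.
- telemetry.current_ee_pos(): TCP position.
- telemetry.current_tool_rot(): TCP orientation.
- telemetry.current_wrist_force(): force on the tool from outside, world axes, zero at the start.
- telemetry.current_torque(): the same for the moment, N m.
- telemetry.current_opening(): finger opening in m.
Only numpy, scipy, OpenCV 4.12 (cv2) and the standard library are available. Lean on these libraries where they do the work, as an engineer would, in place of code of your own. Each camera call takes 0.05 s, during which the arm holds its last target.

## Working session

There is one attempt and no reset: what is moved stays moved. The work goes in short steps, each a Python script; the robot and the scene stay as the last script left them, time stands still between calls to the robot, and variables do not carry over. Pictures are saved under pics/ and viewed, and the job is handed in when it is done.

```bash
mkdir -p pics; ls
python3 - <<'E'
from plant import r, gripper_to, inverse_kinematics, vision, models, telemetry
import cv2,numpy as np
print(telemetry.current_t())
for c in ["scene","side","wrist"]:
    im=vision.snapshot(c); cv2.imwrite(f"pics/{c}0.png",im[:,:,::-1])
    k=vision.get_calibration(c); print(c,{a:np.round(b,4) for a,b in k.items()})
for n in ["board_top","drawer_front","drawer_floor","cutoff_square","cutoff_dowel","cutoff_rod","work_strip","saw_board","cork","cup"]:
  for c in ["scene","side"]:
    try: print(n,c,[(np.round(d["at"],3),round(d["score"],2)) for d in models.mark_of(n,c)][:2])
    except Exception as e: print(n,c,e)
print(telemetry.current_t(), telemetry.current_ee_pos(), telemetry.current_tool_rot(), r.nose_length)
E
```

```text
pics
0.0
scene {'fx': np.float64(478.0025), 'fy': np.float64(478.0025), 'cx': np.float64(255.8708), 'cy': np.float64(192.2854), 'position': array([1.0771, 0.4842, 0.7345]), 'orientation': array([-0.1753,  0.4221,  0.8179, -0.3494])}
side {'fx': np.float64(448.8888), 'fy': np.float64(448.8888), 'cx': np.float64(252.2565), 'cy': np.float64(193.1247), 'position': array([ 0.0529, -0.4163,  1.0295]), 'orientation': array([-0.2712,  0.8831, -0.3668,  0.1101])}
wrist {'fx': np.float64(270.6116), 'fy': np.float64(270.6116), 'cx': np.float64(253.5094), 'cy': np.float64(194.8969), 'position': array([0.096 , 0.5719, 0.3851]), 'orientation': array([0.1084, 0.7981, 0.5874, 0.0789])}
board_top scene [(array([ 0.524, -0.122,  0.063]), 0.64)]
board_top side [(array([ 0.529, -0.121,  0.065]), 0.67)]
drawer_front scene [(array([0.512, 0.13 , 0.034]), 0.66)]
drawer_front side [(array([0.511, 0.124, 0.034]), 0.64)]
drawer_floor scene [(array([0.518, 0.012, 0.008]), 0.7), (array([0.511, 0.134, 0.032]), 0.35)]
drawer_floor side [(array([0.515, 0.011, 0.011]), 0.55), (array([ 0.527, -0.119,  0.065]), 0.43)
[... 245 characters left out ...]
 ,  0.066]), 0.5)]
cutoff_rod side [(array([ 0.516, -0.075,  0.066]), 0.7)]
work_strip scene [(array([ 0.506, -0.19 ,  0.064]), 0.58)]
work_strip side [(array([ 0.504, -0.193,  0.066]), 0.74)]
saw_board scene [(array([ 0.522, -0.122,  0.002]), 0.85)]
saw_board side [(array([ 0.523, -0.121, -0.003]), 0.87), (array([ 0.591, -0.059,  0.065]), 0.37)]
cork scene [(array([0.404, 0.302, 0.002]), 0.69), (array([ 0.524, -0.124,  0.063]), 0.52)]
cork side [(array([0.406, 0.302, 0.001]), 0.79)]
cup scene [(array([0.53 , 0.319, 0.004]), 0.63)]
cup side [(array([ 0.53 ,  0.319, -0.006]), 0.81)]
1.15 [0.17093359 0.54904214 0.23049157] [-3.07499204e-05  8.05374194e-01  5.92766738e-01  4.13198260e-05] 0.025
```

View pics/scene0.png

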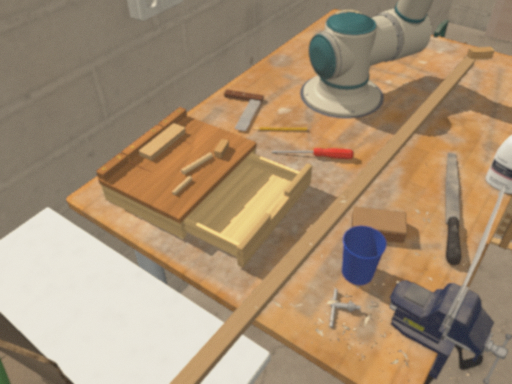

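View pics/side0.png

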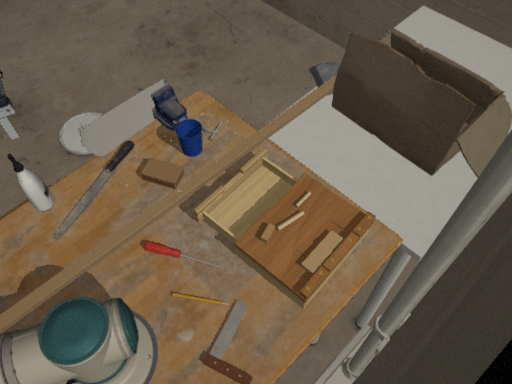

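The robot view shows the fence on the −y side of the board and the drawer open to +y. The square (scene ~220,146), rod (~198,163) and dowel (~182,186) lie in a row, with the strip at the fence (~162,141). Next I'll refine the poses and check them with an overlay.

```bash
cat > h.py <<'E'
from plant import r, gripper_to, inverse_kinematics, vision, models, telemetry
import cv2,numpy as np
from scipy.spatial.transform import Rotation as R
def cal(c):
    k=vision.get_calibration(c); q=np.array(k["orientation"])
    return k,R.from_quat(q[[1,2,3,0]]).as_matrix(),np.array(k["position"])
def proj(c,P):
    k,M,p=cal(c); v=(np.atleast_2d(P)-p)@M
    return np.c_[k["fx"]*v[:,0]/v[:,2]+k["cx"],k["fy"]*v[:,1]/v[:,2]+k["cy"]]
def unproj(c,uv,z):
    k,M,p=cal(c); uv=np.atleast_2d(uv).astype(float)
    d=np.c_[(uv[:,0]-k["cx"])/k["fx"],(uv[:,1]-k["cy"])/k["fy"],np.ones(len(uv))]@M.T
    return p+d*((z-p[2])/d[:,2])[:,None]
E
cat > a.py <<'E'
from h import *
O=np.array([.524,-.122,0]); yaw=np.arctan2(.0135,.249)
def W(P,O=O,yaw=yaw): return np.atleast_2d(P)@R.from_euler('z',yaw).as_matrix().T+O
def B(P): return (np.atleast_2d(P)-O)@R.from_euler('z',yaw).as_matrix()
if __name__=="__main__":
  for c in ["scene","side"]:
    im=vision.snapshot(c)[:,:,::-1].copy(); 
    for n,h in [("cutoff_square",.018),("cutoff_dowel",.010),("cutoff_rod",.012),("work_strip",.015)]:
        d=models.regions_of(n,c)
        if not d: print(n,c,"none"); continue
        m=d[0]["pixels"]; ys,xs=np.nonzero(m)
        P=B(unproj(c,np.c_[xs,ys],.064+h*.6))[:,:2]*1000
        (ct,sz,_)=cv2.minAreaRect(P.astype(np.float32)); pts=cv2.boxPoints((ct,sz,_))
        e=max([pts[1]-pts[0],pts[2]-pts[1]],key=np.linalg.norm)
        print(n,c,round(d[0]["score"],2),len(xs),"board mm",np.round(ct),np.round(sz),"ang from x",round(np.degrees(np.arctan2(e[1],e[0]))), "min/max",P.min(0).round(),P.max(0).round())
    big=cv2.resize(im,None,fx=3,fy=3,interpolation=cv2.INTER_CUBIC)
    def poly(L,col):
        q=proj(c,W(np.array(L))); cv2.polylines(big,[((q+.5)*3).astype(int)],True,col,1)
    poly([[-.14,-.11,.064],[.14,-.11,.064],[.14,.11,.064],[-.14,.11,.064]],(0,255,0))
    f=.124+.125
    poly([[-.138,f,.062],[.138,f,.062],[.138,f,.006],[-.138,f,.006]],(255,0,0))
    u=proj(c,W([0,.05,.05]))[0]*3; x0=int(max(0,u[0]-390)); y0=int(max(0,u[1]-290))
    cv2.imwrite(f"pics/ov_{c}.png",big[y0:y0+580,x0:x0+780])
E
python3 a.py
```

```text
cutoff_square scene 0.53 193 board mm [-65.  63.] [62. 27.] ang from x 17 min/max [-95.  46.] [-35.  81.]
cutoff_dowel scene 0.61 17239 board mm [16. 78.] [408. 334.] ang from x 90 min/max [-151. -126.] [183. 282.]
cutoff_rod scene 0.53 231 board mm [-1. 46.] [20. 86.] ang from x -12 min/max [-44.  31.] [43. 62.]
work_strip scene 0.57 782 board mm [-19. -66.] [132.  52.] ang from x 0 min/max [-85. -92.] [ 47. -40.]
cutoff_square side 0.68 141 board mm [-71.  59.] [51. 20.] ang from x 17 min/max [-95.  46.] [-47.  72.]
cutoff_dowel side none
cutoff_rod side 0.6 118 board mm [-5. 42.] [12. 77.] ang from x -11 min/max [-42.  30.] [33. 53.]
work_strip side 0.94 717 board mm [-23. -68.] [126.  36.] ang from x 0 min/max [-86. -86.] [ 40. -50.]
```

View pics/ov_scene.png

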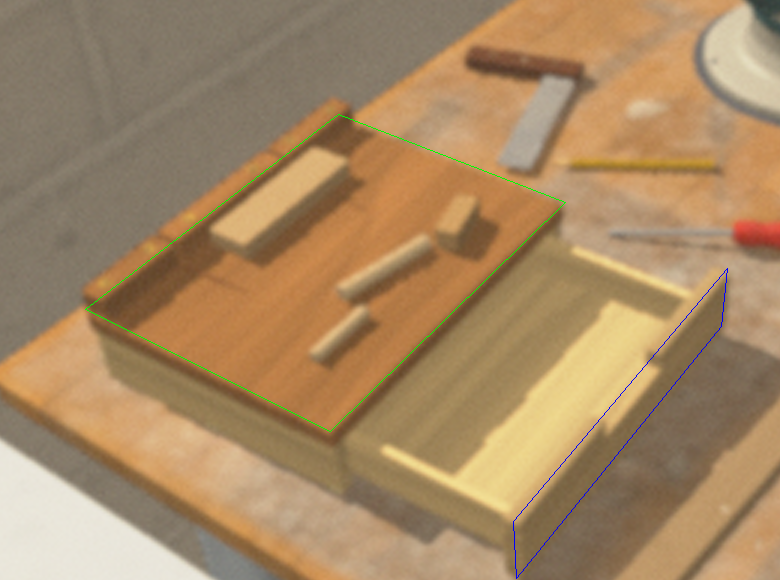

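View pics/ov_side.png

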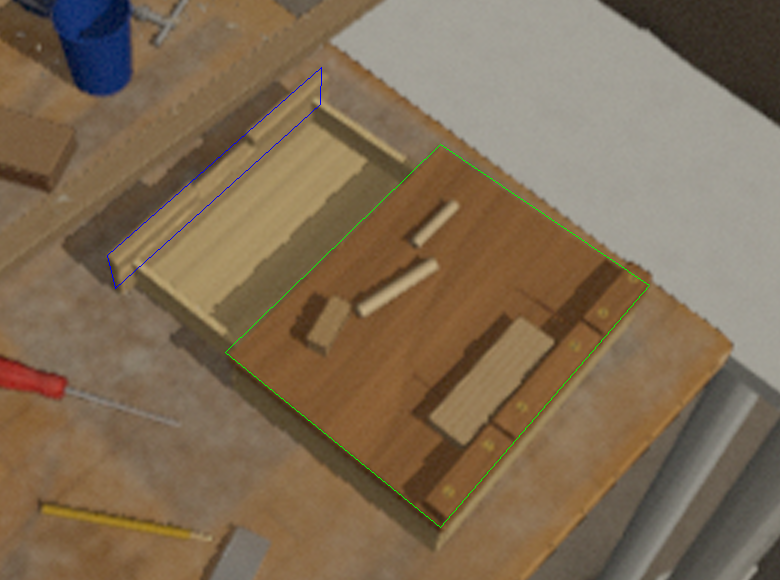

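```bash
cat > s.py <<'E'
from a import *
def Q(flip=0):
    a=yaw+flip; return [0,np.cos(a/2),np.sin(a/2),0]
def best():
    c=[]
    for f in (0,np.pi,-np.pi):
        j=inverse_kinematics(W([0,.05,.12])[0],Q(f))
        if j is not None: c.append((abs(j[5]),f))
    return Q(min(c)[1])
def P(x,y,tip): return W([x,y,tip+.025])[0]
def sweep(x,opn,y0=.012,y1=.122,v=.13):
    q=best()
    r.move_to(P(x,y0,.115),q); gripper_to(opn)
    g=r.move_l(P(x,y0,.0675),vel=.12,guard=12)
    if g: print("guard down",telemetry.current_ee_pos()); return
    print("sweep guard",r.move_l(P(x,y1,.0675),vel=v,guard=25), telemetry.current_wrist_force())
    r.move_l(P(x,y1,.115),vel=.2)
def look(tag):
    for c in ["scene","side"]:
        im=vision.snapshot(c)[:,:,::-1]; big=cv2.resize(im,None,fx=3,fy=3,interpolation=cv2.INTER_CUBIC)
        u=proj(c,W([0,.05,.05]))[0]*3; x0=int(max(0,u[0]-390)); y0=int(max(0,u[1]-290))
        cv2.imwrite(f"pics/{tag}_{c}.png",big[y0:y0+580,x0:x0+780])
E
python3 - <<'E'
from s import *
sweep(-.072,.016)
print(telemetry.current_t(),telemetry.current_joints()); look("s1")
E
```

```text
sweep guard False [ 0.38747653 -0.46466767 -0.16223684]
7.4 [-1.66693587e-01  1.56458794e-01  1.90952586e+00 -1.69028827e-04
  1.07413268e+00 -2.19814443e-01]
```

View pics/s1_scene.png

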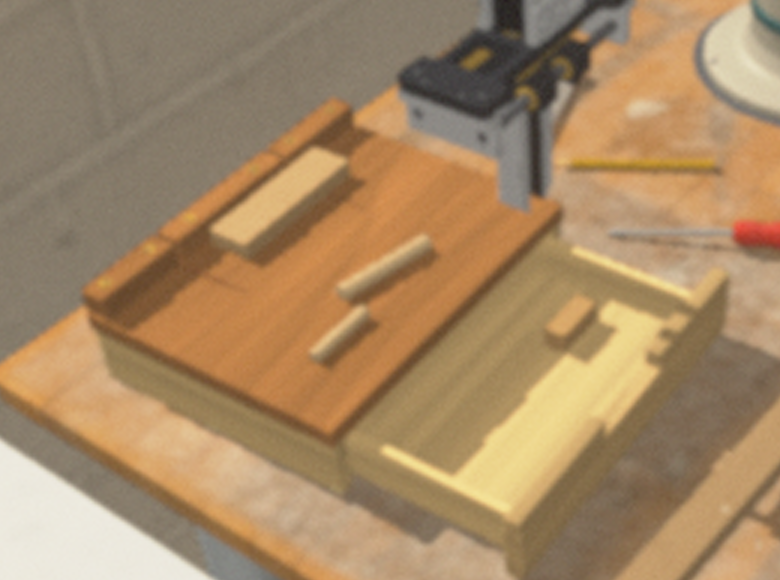

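View pics/s1_side.png

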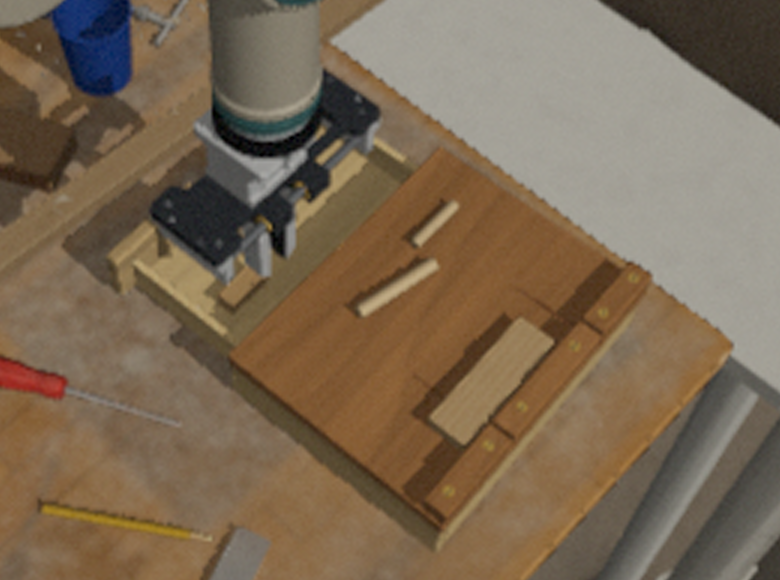

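The square block now lies flat in the drawer (scene crop ~570,320). The strip, rod and dowel haven't moved. I'll sweep the dowel next, then the rod.

Run:
```python
from s import *
print(B([[.5905,-.0575,.064]]))
sweep(.070,.020)
look("s2")
sweep(-.003,.036)
print(telemetry.current_t()); look("s3")
```

```text
[[0.06989434 0.06080528 0.064     ]]
sweep guard False [ 0.08526121  0.13669536 -0.53570984]
sweep guard False [-0.1588121   0.25171802 -0.63861208]
13.6
```

View pics/s3_scene.png

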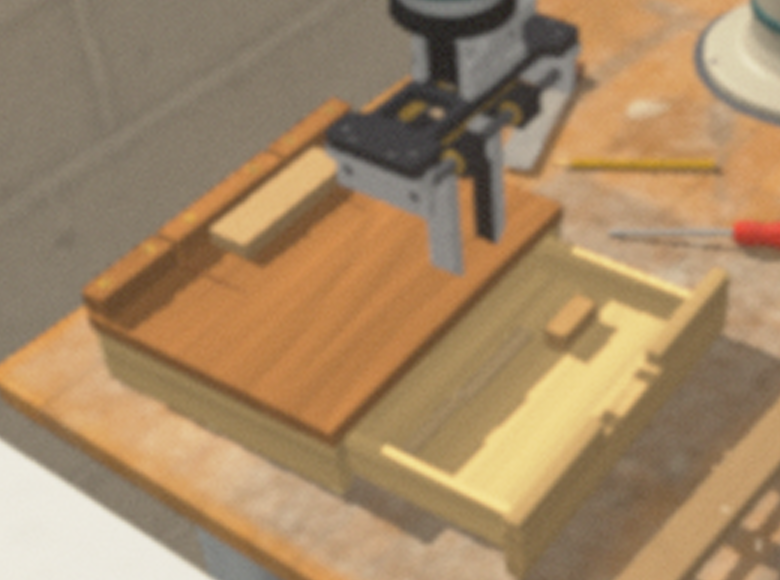

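View pics/s3_side.png

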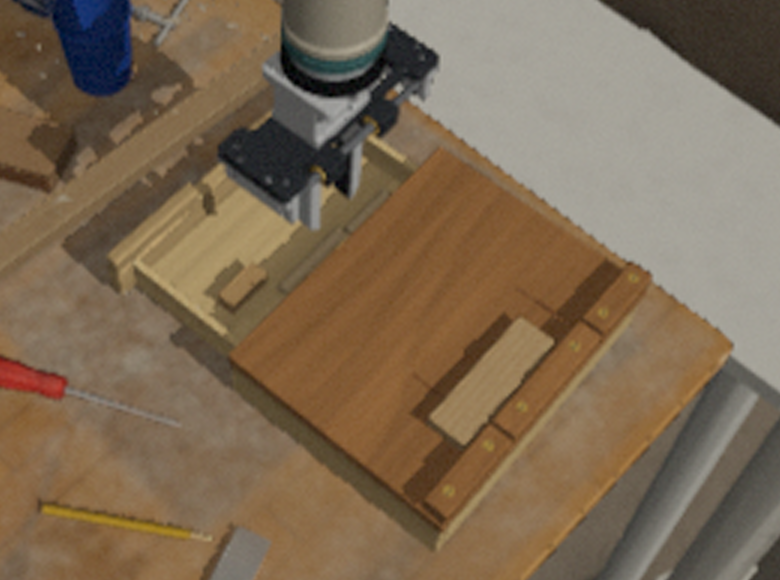

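Run:
```python
from s import *
for n in ["cutoff_square","cutoff_dowel","cutoff_rod"]:
  for c in ["scene","side"]:
    vision.snapshot(c)
    print(n,c,[(np.round(B([d["at"]])[0],3),round(d["score"],2)) for d in models.mark_of(n,c)][:2])
q=best()
r.move_l(P(0,.29,.115),vel=.25); gripper_to(.08)
print(r.move_l(P(0,.29,.032),vel=.12,guard=10))
g=r.move_l(P(0,.124,.032),vel=.07,guard=15)
print(g,B([telemetry.current_ee_pos()]),telemetry.current_wrist_force(),telemetry.current_t()); look("c1")
```

```text
cutoff_square scene [(array([-0.07 ,  0.16 ,  0.031]), 0.74), (array([-0.096,  0.432,  0.003]), 0.4)]
cutoff_square side [(array([0.002, 0.003, 0.065]), 0.72)]
cutoff_dowel scene [(array([0.068, 0.129, 0.02 ]), 0.65), (array([-0.068,  0.158,  0.033]), 0.58)]
cutoff_dowel side [(array([0.07 , 0.126, 0.018]), 0.37)]
cutoff_rod scene [(array([-0.002,  0.13 ,  0.019]), 0.73)]
cutoff_rod side [(array([ 0.029,  0.437, -0.001]), 0.54), (array([-0.006,  0.133,  0.016]), 0.44)]
False
True [[-6.10372840e-05  1.33724134e-01  5.69175332e-02]] [0.55252237 1.28424246 0.49525027] 18.8333
```

View pics/c1_scene.png

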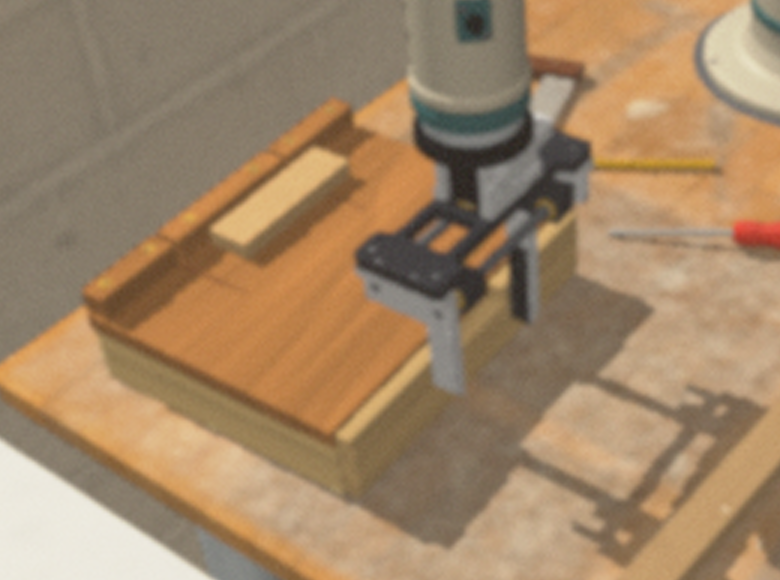

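View pics/c1_side.png

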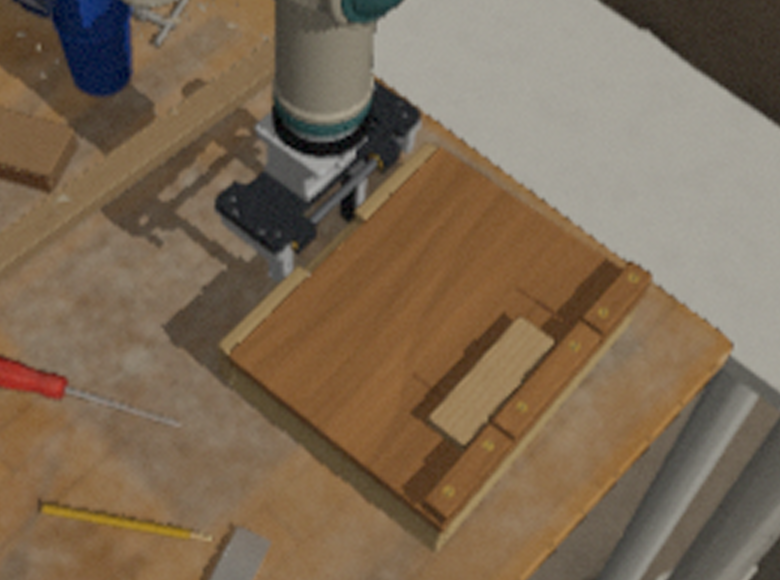

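The drawer looks shut. A second, firmer push will show whether it is really at its stop.

Run:
```python
from s import *
b=lambda: np.round(B([telemetry.current_ee_pos()])[0],4)
g=r.move_l(P(0,.126,.032),vel=.02,guard=25); print(g,b(),telemetry.current_wrist_force())
r.hold(.3); print(b(),telemetry.current_wrist_force())
r.move_l(P(0,.175,.032),vel=.1); r.move_l(P(0,.175,.16),vel=.2); r.move_l(P(0,.30,.22),vel=.25)
look("e1")
for n in ["drawer_front","board_top","work_strip","cork","cup","cutoff_rod","cutoff_square","cutoff_dowel"]:
  for c in ["scene","side"]:
    print(n,c,[(np.round(d["at"],3),np.round(B([d["at"]])[0],3),round(d["score"],2)) for d in models.mark_of(n,c)][:1])
print(telemetry.current_t())
```

```text
True [-0.0003  0.1339  0.0566] [0.7927125  2.20068611 2.45291616]
[-0.0003  0.1339  0.0565] [-0.63646088  1.18226634  1.17873743]
drawer_front scene [(array([0.517, 0.001, 0.031]), array([-0.   ,  0.123,  0.031]), 0.57)]
drawer_front side [(array([0.514, 0.   , 0.034]), array([-0.003,  0.123,  0.034]), 0.6)]
board_top scene [(array([ 0.527, -0.125,  0.067]), array([ 0.003, -0.003,  0.067]), 0.65)]
board_top side [(array([ 0.529, -0.118,  0.065]), array([0.006, 0.004, 0.065]), 0.88)]
work_strip scene [(array([ 0.508, -0.188,  0.063]), array([-0.02 , -0.065,  0.063]), 0.59)]
work_strip side [(array([ 0.506, -0.193,  0.066]), array([-0.022, -0.07 ,  0.065]), 0.72)]
cork scene [(array([0.405, 0.302, 0.003]), array([-0.096,  0.429,  0.003]), 0.72)]
cork side [(array([0.408, 0.304, 0.001]), array([-0.093,  0.431,  0.001]), 0.69)]
cup scene [(array([0.531, 0.315, 0.002]), array([0.031, 0.436, 0.002]), 0.78)]
cup side [(array([0.529, 0.317, 0.001]), array([0.029, 0.438, 0.001]), 0.97)]
cutoff_rod scene [(array([ 0.508, -0.187,  0.063]), array([-0.019, -0.064,  0.063]), 0.62)]
cutoff_rod side []
cutoff_square scene []
cutoff_square side []
cutoff_dowel scene []
cutoff_dowel side [(array([ 0.528, -0.118, -0.001]), array([ 0.004,  0.004, -0.001]), 0.26)]
22.575
```

View pics/e1_scene.png

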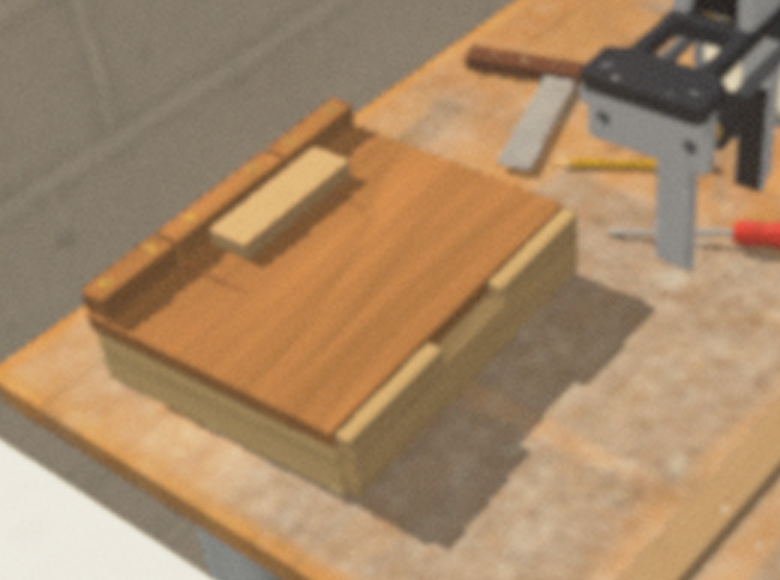

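View pics/e1_side.png

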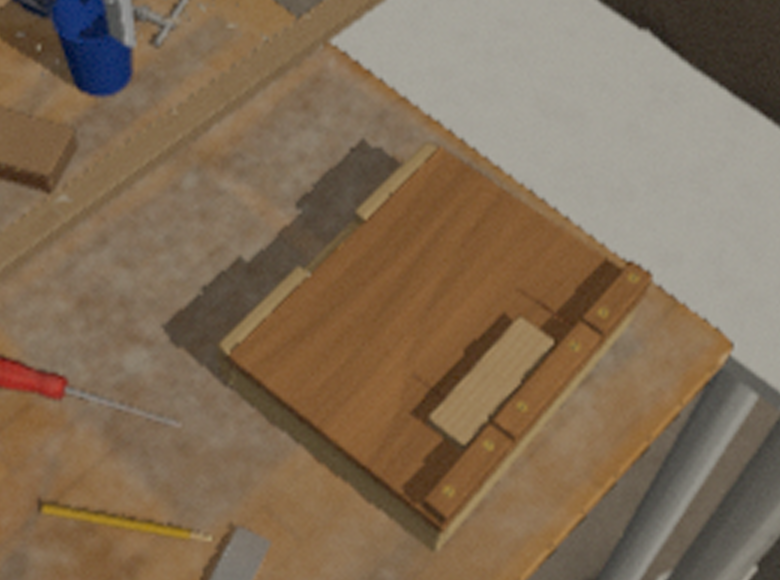

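The drawer front sits flush along the board edge at y ≈ 123 mm, where shut should read 124 mm. The strip, cork and beaker haven't moved, and nothing is lying outside the drawer.

Run:
```python
from plant import r
r.hold(.3); print(r.sign_off())
```

```text
the job is handed in; nothing more can be done
None
```

I swept the square block, the short dowel and the long dowel one at a time over the open edge into the drawer. Then I pushed the drawer shut, backed the arm clear and handed the job in at about 23 s of the 54 s allowed. Handing in gives no verdict, so these are my own last checks.

- **Cut-offs:** before I closed the drawer, the pictures showed all three lying flat in it. The networks put the undersides of the two dowels 16–20 mm above the bench, close to the 12 mm floor. They put the square at 31 mm, higher than a piece on the floor should be, but below the limit of 39 mm and flat in the pictures.
- **Drawer:** two pushes, stopping at 15 N and then 25 N, ended within 0.2 mm of each other. The front then read y ≈ 123 mm on the board (124 mm is shut) and looked flush in both cameras.
- **Strip, cork block and beaker:** the networks' positions matched the start to within about 4 mm, which is their accuracy.
- **Disagreements:** some network results were wrong and I set them aside against the pictures. A "square" and a "dowel" were reported on the board itself, and after closing, the pine strip was reported as the long dowel. The second push also stopped about 2 mm further out than my estimate of the board's position predicts, which is within that estimate's error.

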